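# Pack the serving baskets and shakers into the slide-top chest before the dust storm

## Robot

A 6-joint arm with a two-finger parallel gripper is mounted at the origin on the work surface. World frame = base frame: x ahead of the robot, y to its left, z up, the work surface at z = 0. Lengths are in m, angles in rad, forces in N, time in s.
With the tool pointing down it reaches from about 0.275 to 0.75 m from the base axis. Payload 10.2 kg.
Tool frame: the origin (TCP) lies between the finger pads; the fingertips stand 25 mm ahead of it and the grasp point (between the pads) lies 6 mm ahead of it; z points along the fingers, y is the line along which they close (so a half turn about z gives the same grasp; the last joint's range is limited). The gripper opens to 88 mm and grips with 3 to 60 N. Pads are 18 mm wide; open, the fingers measure 123 mm over their backs; the gripper's body (75 mm by 187 mm) begins 45 mm behind the grasp point.
Start: joints at [-1.33, 0.313, 1.498, -0, 1.331, -0.223], TCP at [0.235, -0.47, 0.264] pointing down, gripper open.
Joint ranges: [-2.94, 2.94], [-0.97, 2.17], [0.19, 2.56], [-1.23, 4.37], [0.02, 3.11], [-2.88, 2.88]. Speed limits (rad/s): [2.39, 2.39, 3.01, 3.14, 3.14, 3.14].

## Interface

Orientations are given as a rotation vector (axis times angle).
In Python, from plant import r gives the robot as it stands.
- The arm moves only by the tool play_rows, never from a script. Its argument "steps" is a list of rows, each an object with "offset": the shift along the tool's x, y, z in m, a list of three; "roll": the turn about the tool's z in degrees. In form: [{"offset": [tx, ty, tz], "roll": roll}, ...]. A call has 1 to 10 rows; each row shifts and turns the commanded pose from where the row before left it, along the tool's axes as they then stand; what a row does not reach is not made up. A row lasts 1/10 s, in which the tool goes at most 50 mm and 8.59 degrees, less where a joint would pass 70% of its speed; a pose out of reach is approached as far as the arm can. A call with a gripper value outside its range is refused whole. "hand" is the gripper command: -1 is shut, 1 is fully open, values between are in proportion, set as the call begins (left out, the last holds). The fingers move at their own pace and stop on an object; "squeeze" is the grip in N (left out, the last holds). Time passes only in rows, so rows that do not move let the fingers close. It gives the time, the measured TCP pose, the force, the opening and the grip force at its end, in the units of the state.
- r.state(): the state, without advancing time (a new reading comes with each control period).
- r.grab_frame(name): name is "scene" or "top" or "wrist"; returns the picture (384x512x3 uint8, red, green, blue); there is no depth.
- r.calibration(name): a dict with "fx", "fy", "cx", "cy" (pixels), "R" (3x3) and "t" (3): a world point X has camera coordinates R X + t. Camera axes: x right, y down, z forward; pixel columns grow to the right and rows downward; lengths in m; the calibration is good to about 2 mm. A picture is of the moment at which its call begins: read the wrist's pose just before it. calibration takes no time and is no camera call; for the wrist camera it gives the pose at the moment of the call.
- r.sign_off(): hands the job in; it is judged then, once.
Trained networks look in the newest picture that a camera, given by its name, has taken for a name from the list of things; names that differ only in an ending like _2 or _b are one class to them, and where a whole thing is asked for, a point or a joint stands for the part that bears it (a point fixed in the world has none). Each returns a list of dicts, best first, with "p" (0 to 1); they miss things now and then, are a little off and sometimes report something else, mostly with a low value. They report only what shows in the picture. A call takes as long as a camera call. They do not tell look-alikes from the thing itself.
- r.spot_in(name, camera): "xy" ([column, row] as shares, 0 to 1, of the picture: columns of its width, rows of its height, amid what is visible of it).
- r.cut_out(name, camera): "pixels" (384x512 bool, what is visible of it) and "xy" ([column, row] as shares, 0 to 1, of the picture: columns of its width, rows of its height, amid what is visible of it).
- r.pinpoint(name, camera): "xy" ([column, row] as shares, 0 to 1, of the picture: columns of its width, rows of its height: a listed point, or the origin of a listed thing).
The state is a dict: "time_s": time; "qpos": joint angles; "dq": joint speeds; "effort": joint torques, N m; "tcp_pos": TCP position; "tool_rot": TCP orientation; "force": force on the tool from outside, world axes, zero at the start; "wrist_torque": the same for the moment, N m; "finger_gap": finger opening in m; "gripper_force": force on a finger pad.
Only numpy, scipy, OpenCV 4.12 (cv2) and the standard library are available. Lean on these libraries where they do the work, as an engineer would, in place of code of your own. Each camera call takes 0.05 s, during which the arm holds its last target. There are 200 camera calls.

## Task

A dust storm is coming: take every serving basket off its hooks on the rack and stand it upright in the open compartment of the wooden slide-top chest, together with every shaker on the table, also upright. Then slide the chest's cover fully shut over them, and after that press the red latch lever down until it clicks and stays down. Leave the grinder, cruet, tumbler and dish standing where they are.

Things in the scene. Friction and masses are not known exactly. Their poses are not given: they have to be found in the camera images.
- rack: Fixed dark-steel rack, 400 mm wide in y. Origin on the table below the middle seat; z up; hooks point to its -x (towards the robot). Three pairs of hooks, at y = -125, 0, +125 mm; the two hooks of a pair at +-38 mm, 8 mm wide, floor top at z = 200. Hung bars lie along y at x about 0. A crossbar behind, x = 60 to 74, top at z = 207; nothing is higher than the hook tips.
- hook_tip (a point): Top of an upturned hook tip (8 x 8 mm) of the rack's middle pair, at rack (-27, 38, 230) mm: 30 mm above the hook floor, 27 mm in front of the seat. All tips are alike. Lift a bar 35 to 48 mm (at 52 mm the tray meets the hooks from below) before withdrawing it to the rack's -x.
- basket1: Steel mini basket: tray 60 (x) x 110 (y) x 32 mm high with a rigid arched handle, a 12 x 12 mm wooden bar 110 mm long along y, its centre 98 mm above the origin (104 mm overall), on thin end uprights. Origin: centre of the underside; z up. 110 to 180 g. Starts hung, the bar on the floors of a hook pair; the 68 mm of bar between the hooks is free to grasp. May be absent (None).
- basket2: Steel mini basket: tray 60 (x) x 110 (y) x 32 mm high with a rigid arched handle, a 12 x 12 mm wooden bar 110 mm long along y, its centre 98 mm above the origin (104 mm overall), on thin end uprights. Origin: centre of the underside; z up. 110 to 180 g. Starts hung, the bar on the floors of a hook pair; the 68 mm of bar between the hooks is free to grasp. May be absent (None).
- basket3: Steel mini basket: tray 60 (x) x 110 (y) x 32 mm high with a rigid arched handle, a 12 x 12 mm wooden bar 110 mm long along y, its centre 98 mm above the origin (104 mm overall), on thin end uprights. Origin: centre of the underside; z up. 110 to 180 g. Starts hung, the bar on the floors of a hook pair; the 68 mm of bar between the hooks is free to grasp. May be absent (None).
- salt: Stainless steel salt shaker, 56 mm diameter, 98 mm tall, bottom-heavy, 160 to 280 g, standing on the table in front of the rack. Origin: centre of its underside; z up. May be absent (None). Dark steel cap.
- chili: Steel chili shaker, 56 mm diameter, 98 mm tall, bottom-heavy, 160 to 280 g, standing on the table in front of the rack. Origin: centre of its underside; z up. May be absent (None). Orange cap.
- herb: Steel herb shaker, 56 mm diameter, 98 mm tall, bottom-heavy, 160 to 280 g, standing on the table in front of the rack. Origin: centre of its underside; z up. May be absent (None). Green cap.
- chest: Fixed pale wooden chest, z up. Origin: on the table under the centre of its open compartment, whose inside spans x = +-115, y = +-100 mm (chest frame), floor at z = 12, walls 8 mm with rim at z = 122. From y = -100 to -344 mm it is a closed deck for the parked cover. Room for e.g. three baskets side by side along x (bars along y) in the +y part and two shakers in the -y strip.
- cover (a joint): Sliding flat wooden cover of the chest, 242 x 216 x 8 mm, underside at z = 122 mm. In m: 0 = parked, leading edge at chest y = -120 mm; grows as it slides along chest +y; 0.224 = fully shut at its stop. Starts at 0 to 0.02 (compartment fully open). About 2 N friction; stays where left.
- cover_grip (a point): Centre of the upright grip ridge on the cover, 30 mm behind its leading edge: 70 mm long in chest x, 14 mm thick in y, standing 32 mm above the cover's top (from z = 130 to 162 mm; this point is at z = 148 mm).
- lever (a joint): Red latch lever outside the chest's +y end, hinged at chest (-85, 122, 122) mm about chest x, its arm pointing to chest +y. In rad: 0 = up (arm 0.4 above level), 0.6 = down stop (0.2 below level). A spring pushes it up; a sprung ball beside the arm must be passed (about 10 N at the pad in all) and from about 0.5 snaps over the arm and holds it at about 0.49. Starts at 0.
- lever_pad (a point): Centre of the upper face of the lever's pressing pad (44 mm in chest x by 34 mm), 85 mm out from the hinge; at the start about 160 mm above the table and 199 mm from the chest origin in +y; when fully down about 110 mm above the table.
- grinder: White ceramic pepper grinder with a dark turning knob, 60 mm diameter, 148 mm tall, loose; leave alone. Origin: centre of underside.
- cruet: Empty glass cruet, 72 mm diameter, 150 mm tall, loose, between rack and chest at the back; leave alone. Origin: centre of underside.
- tumbler: Red plastic tumbler, 74 mm diameter, 105 mm tall, loose, at the left; leave alone. Origin: centre of underside.
- dish: Blue ceramic dish, 90 mm diameter, 30 mm tall, on a 12 mm high fixed bamboo trivet of 110 mm side; leave alone. Origin: centre of underside.
Things that resemble listed ones, but are neither listed nor needed, are in the scene too. What is shaped like the basket2 but blue is not meant.

How it is judged:
By the outcome, as a careful person would: the job done as asked, in the order asked, and still so for the second after the job is handed in, with the robot touching nothing.
Of basket1, basket2, basket3 only 2 to 3 are there at a start; the rules pass over those that are not, and their reading is None.
Of salt, chili, herb only 1 to 2 are there at a start; the rules pass over those that are not, and their reading is None.
At some moment in a run one of salt, chili, herb may be knocked a few centimetres aside while the robot is not near it.
It also fails if it takes over 210 s, if anything falls off the work surface, if the arm or the gripper's body presses on something with over 40 N, if the wrist force passes 120 N, or if a joint passes its speed limit or range.

## Working session

There is one attempt and no reset: what is moved stays moved. The work goes in short steps, Python scripts to look and compute and a tool call to move; the robot and the scene stay as the last step left them, time stands still between calls to the robot, and variables do not carry over. Pictures are saved under pics/ and viewed, at most 14 in all, crops included, and the job is handed in when it is done.

Besides the shell and the picture viewer there is one more tool, called after ">>>" by a JSON object that holds its "name" and its "arguments". play_rows: Moves the arm, as the interface text tells. Its arguments: {"type":"object","properties":{"steps":{"type":"array","items":{"type":"object","properties":{"offset":{"type":"array","items":{"type":"number"}},"roll":{"type":"number"}}}},"hand":{"type":"number"},"squeeze":{"type":"number"}},"required":["steps"]}

```bash
ls; mkdir -p pics; python3 - <<'E'
from plant import r
import cv2,numpy as np
for n in ("scene","top"):
    im=r.grab_frame(n); cv2.imwrite(f"pics/{n}0.png",im[:,:,::-1]); c=r.calibration(n)
    print(n,{k:np.round(v,4).tolist() for k,v in c.items()})
print(r.state())
E
```

```text
pics
scene {'fx': 376.7854, 'fy': 376.7854, 'cx': 255.1816, 'cy': 191.7474, 'R': [[0.0043, 0.9999, -0.0163], [0.672, -0.0149, -0.7404], [-0.7405, -0.0078, -0.672]], 't': [-0.0388, -0.2168, 1.804]}
top {'fx': 399.1432, 'fy': 399.1432, 'cx': 256.9109, 'cy': 193.9895, 'R': [[0.0272, -0.9996, -0.0027], [-0.9787, -0.0261, -0.2035], [0.2033, 0.0082, -0.9791]], 't': [0.0285, 0.5161, 1.2755]}
{'time_s': 0.1, 'qpos': array([-1.33041750e+00,  3.13378341e-01,  1.49830162e+00, -2.85323875e-05,
        1.33094518e+00, -2.23384681e-01]), 'dq': array([ 0.00077319, -0.00083809, -0.00399368, -0.00212378,  0.00027254,
        0.00031559]), 'effort': array([ 2.35545449e-03, -4.02811289e+01, -2.52643955e+01,  6.95332862e-02,
        3.42420093e-02, -7.13896202e-05]), 'tcp_pos': array([ 0.23479245, -0.46938954,  0.2632487 ]), 'tool_rot': array([-3.05650300e+00, -7.21740444e-01,  5.72902479e-05]), 'force': array([-0.14986612, -0.00233918,  0.14787755]), 'wrist_torque': array([ 0.0609952 , -0.02260344,  0.02639551]), 'gripper_force': 0.0, 'finger_gap': 0.08783275636557361}
```

View pics/scene0.png

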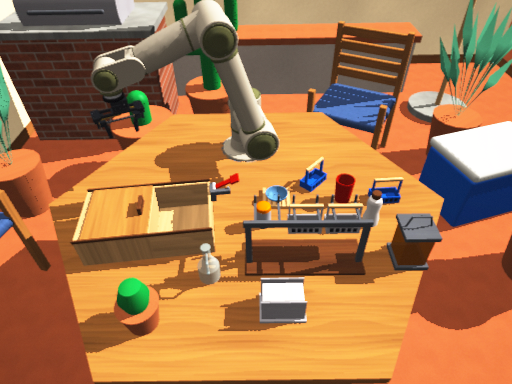

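View pics/top0.png

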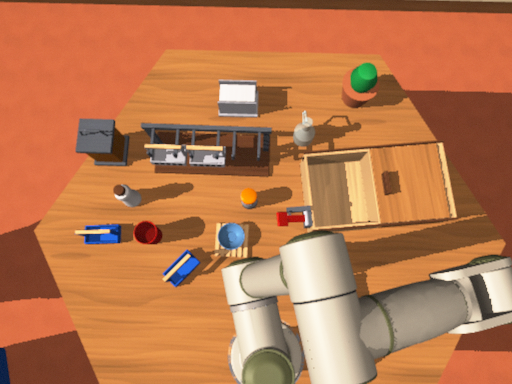

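```bash
cat > h.py <<'E'
from plant import r
import numpy as np, cv2
from scipy.spatial.transform import Rotation as Ro
def ray(uv,cam):
    c=r.calibration(cam); R=np.array(c["R"]);t=np.array(c["t"])
    d=R.T@np.array([(uv[0]-c["cx"])/c["fx"],(uv[1]-c["cy"])/c["fy"],1.]); return -R.T@t,d
def atz(uv,cam,z):
    o,d=ray(uv,cam); return o+d*(z-o[2])/d[2]
def proj(X,cam):
    c=r.calibration(cam); p=np.array(c["R"])@np.array(X)+np.array(c["t"]); return np.array([c["fx"]*p[0]/p[2]+c["cx"],c["fy"]*p[1]/p[2]+c["cy"]])
def tri(uv1,c1,uv2,c2):
    A=0;b=0
    for u,c in((uv1,c1),(uv2,c2)):
        o,d=ray(u,c); d=d/np.linalg.norm(d); P=np.eye(3)-np.outer(d,d); A=A+P; b=b+P@o
    return np.linalg.solve(A,b)
def px(d): return np.array(d["xy"])*[512,384]
def rot(): return Ro.from_rotvec(r.state()["tool_rot"]).as_matrix()
E
python3 - <<'E'
from h import *
for n in "rack hook_tip basket1 salt chili herb chest cover_grip lever_pad".split():
    for c in("scene","top"):
        print(n,c,[(np.round(px(d),1).tolist(),round(d["p"],2)) for d in r.pinpoint(n,c)][:7])
E
```

```text
rack scene [([301.0, 245.7], 0.89)]
rack top [([212.2, 165.1], 0.85)]
hook_tip scene [([315.5, 191.7], 0.56), ([300.3, 246.8], 0.21)]
hook_tip top [([188.2, 156.0], 0.66)]
basket1 scene [([380.6, 198.3], 0.88), ([303.4, 229.7], 0.83), ([338.3, 224.4], 0.65), ([310.4, 180.8], 0.64)]
basket1 top [([101.4, 234.3], 0.77), ([209.6, 158.5], 0.7), ([169.9, 155.7], 0.64), ([182.3, 271.7], 0.56)]
salt scene [([368.6, 219.1], 0.73), ([315.0, 192.2], 0.49)]
salt top [([170.0, 155.2], 0.33)]
chili scene [([263.6, 223.8], 0.73)]
chili top [([248.4, 201.5], 0.75)]
herb scene []
herb top [([213.2, 166.6], 0.3)]
chest scene [([187.2, 229.9], 0.79)]
chest top [([334.0, 198.7], 0.68)]
cover_grip scene [([139.3, 201.0], 0.62)]
cover_grip top [([384.1, 182.1], 0.67)]
lever_pad scene [([235.5, 178.3], 0.72), ([299.3, 248.4], 0.18)]
lever_pad top [([284.0, 217.2], 0.75), ([214.2, 165.7], 0.15)]
```

Both views agree. Steel baskets hang at the middle and left seats: top (209,158) and (170,156), scene (303,230) and (338,224). The blue look-alikes are at top (101,234) and (182,271). The only orange-capped shaker is at top (248,198). The thing at top (125,195) is white with a dark knob, so it's the grinder. I'll check these in a crop and fit the rack and chest.

```bash
python3 - <<'E'
from h import *
t=r.grab_frame("top"); s=r.grab_frame("scene")
a=cv2.resize(t[115:225,95:320],None,fx=3.4,fy=3.4,interpolation=cv2.INTER_CUBIC)[:300]
a=cv2.resize(t[115:215,100:300],(600,300),interpolation=cv2.INTER_CUBIC)
b=cv2.resize(s[165:265,210:410],(600,300),interpolation=cv2.INTER_CUBIC)
cv2.imwrite("pics/crop1.png",np.vstack([a,b])[:,:,::-1])
cv2.imwrite("pics/crop2.png",cv2.resize(t[135:235,270:460],(798,420),interpolation=cv2.INTER_CUBIC)[:,:,::-1])
for n in("chest","cover_grip","lever_pad","rack","hook_tip","chili","grinder"):
    A=r.pinpoint(n,"scene");B=r.pinpoint(n,"top")
    if A and B: print(n,tri(px(A[0]),"scene",px(B[0]),"top").round(3))
for z in(0,):
  print("rack",atz([212.2,165.1],"top",0),atz([301,245.7],"scene",0),"chest",atz([334,198.7],"top",0),atz([187.2,229.9],"scene",0))
  print("chili",atz([248.4,201.5],"top",0),atz([263.6,223.8],"scene",0))
E
```

```text
cover_grip [ 0.54  -0.358  0.161]
lever_pad [ 0.42  -0.033  0.158]
rack [0.623 0.2   0.001]
hook_tip [0.589 0.238 0.241]
chili [ 0.5    0.068 -0.017]
grinder [ 0.49   0.478 -0.008]
rack [0.62578968 0.20294548 0.        ] [0.614184   0.20012582 0.        ] chest [ 0.51667318 -0.22377032  0.        ] [ 0.53061893 -0.21835852  0.        ]
chili [0.49895102 0.07150667 0.        ] [0.50506745 0.06863256 0.        ]
```

View pics/crop1.png

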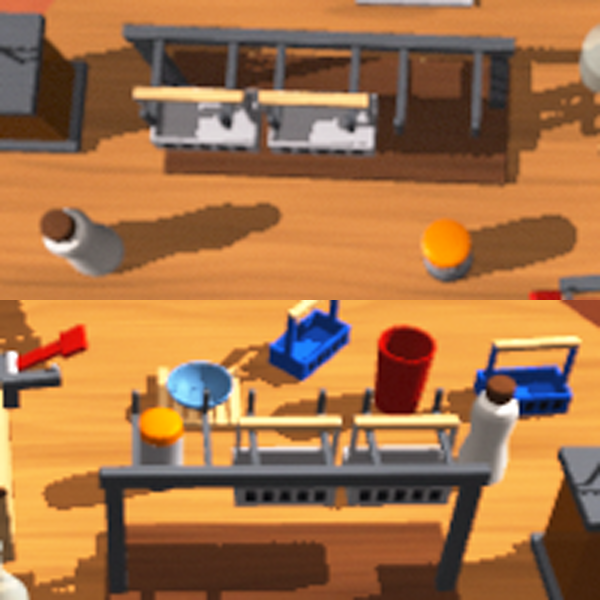

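View pics/crop2.png

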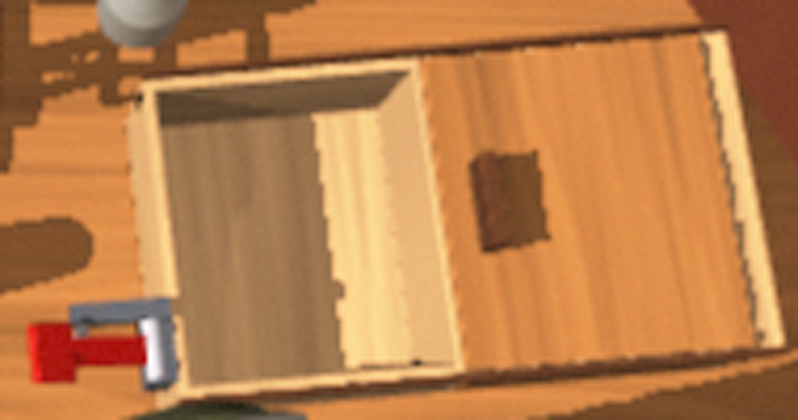

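Confirmed: two steel baskets hang at the middle (crop 318,98) and left (195,95) seats. The hooks nearest the chest are empty, the chili shaker has its orange cap at (447,243), and the white bottle with the dark knob is the grinder. Next I fit the poses.

```bash
cat > fit.py <<'E'
from h import *
from scipy.optimize import least_squares
def fit(obs,x0):
    def f(p):
        c,s=np.cos(p[2]),np.sin(p[2]); e=[]
        for cam,uv,X in obs:
            X=np.array(X)/1000; e+=list(proj([p[0]+c*X[0]-s*X[1],p[1]+s*X[0]+c*X[1],X[2]],cam)-uv)
        return e
    q=least_squares(f,x0,loss="soft_l1"); return q.x,np.array(f(q.x)).reshape(-1,2)
def W(p,X):
    c,s=np.cos(p[2]),np.sin(p[2]); X=np.array(X)/1000; return np.array([p[0]+c*X[0]-s*X[1],p[1]+s*X[0]+c*X[1],X[2]])
E
python3 - <<'E'
from fit import *
A=lambda u,v:np.array([270+u/4.2,135+v/4.2]); B=lambda u,v:np.array([100+u/3,115+v/3])
S=lambda u,v:np.array([210+u/3,165+(v-300)/3])
p,e=fit([("top",A(140,86),(123,108,122)),("top",A(160,96),(115,100,122)),("top",A(180,386),(-115,100,122)),
("top",A(730,32),(123,-352,122)),("top",A(785,348),(-123,-352,122)),
("scene",np.array([213.5,208.]),(-123+246,108,122)) ,("scene",px(r.pinpoint("lever_pad","scene")[0]),(-85,199,160)),("top",px(r.pinpoint("lever_pad","top")[0]),(-85,199,160))],[.52,-.22,0])
print("chest",p.round(4),e.round(1).tolist())
rk=[("top",B(126,26),(74,200,207)),("top",B(513,39),(74,-200,207)),("top",B(513,49),(60,-200,207)),
("scene",S(102,485),(74,200-400,195)),("scene",S(490,485),(74,200,195)),
("top",px(r.pinpoint("rack","top")[0]),(0,0,0)),("scene",px(r.pinpoint("rack","scene")[0]),(0,0,0))]
q,e=fit(rk,[.62,.2,0]); print("rack",q.round(4),e.round(1).tolist())
for y in(0,125): print("bar",W(q,(0,y,206)).round(4))
print("bar img ends", [atz(B(*u),"top",.209).round(4).tolist() for u in((135,94),(257,98),(258,97),(368,101))])
print("bar scene", [atz(S(*u),"scene",.209).round(4).tolist() for u in((458,421),(355,422),(340,423),(238,424))])
g=r.grab_frame("scene")
print("tilt: ridge",atz(px(r.pinpoint("cover_grip","top")[0]),"top",.148),W(p,(0,-150,148)))
# orange cap centre
for cam in("top","scene"):
    im=r.grab_frame(cam); h=cv2.cvtColor(im,cv2.COLOR_RGB2HSV); m=((h[...,0]>8)&(h[...,0]<24)&(h[...,1]>235)&(h[...,2]>150)).astype(np.uint8)
    n,l,st,ce=cv2.connectedComponentsWithStats(m); i=[k for k in range(1,n) if 20<st[k,4]<600]; print(cam,[(ce[k].round(1).tolist(),st[k].tolist(),atz(ce[k],cam,.094).round(4).tolist()) for k in i])
print(rot().round(3))
E
```

```text
chest [ 0.5243 -0.2218  0.1105] [[-0.9, -1.0], [-3.0, -1.2], [0.3, 0.8], [0.1, 0.4], [1.1, 0.3], [-0.1, 20.1], [0.0, -0.7], [0.4, 0.5]]
rack [ 0.6217  0.2034 -0.0154] [[-1.4, -1.9], [0.6, -1.1], [0.4, -0.1], [-0.8, -1.1], [0.6, -1.4], [1.4, 0.5], [3.2, -0.4]]
bar [0.6217 0.2034 0.206 ]
bar [0.6236 0.3284 0.206 ]
bar img ends [[0.6201, 0.3814, 0.209], [0.6192, 0.2589, 0.209], [0.6202, 0.258, 0.209], [0.6189, 0.1476, 0.209]]
bar scene [[0.6255, 0.3812, 0.209], [0.6248, 0.2724, 0.209], [0.626, 0.2563, 0.209], [0.6252, 0.1483, 0.209]]
tilt: ridge [ 0.54241116 -0.35601737  0.148     ] [ 0.54079147 -0.3708881   0.148     ]
top [([248.6, 195.8], [242, 189, 15, 15, 176], [0.5001, 0.0687, 0.094])]
scene [([262.9, 206.3], [257, 201, 14, 12, 119], [0.5059, 0.0661, 0.094])]
[[ 0.894  0.447  0.   ]
 [ 0.447 -0.894  0.   ]
 [ 0.    -0.    -1.   ]]
```

>>> {"name": "play_rows", "arguments": {"steps": [{"offset": [0, 0, -0.005], "roll": -7.8}, {"offset": [0, 0, -0.005], "roll": -7.8}, {"offset": [0, 0, -0.005], "roll": -7.8}, {"offset": [0, 0, -0.005], "roll": -7.8}, {"offset": [0, 0, -0.005], "roll": -7.8}, {"offset": [0, 0, -0.005], "roll": -7.8}, {"offset": [0, 0, -0.005], "roll": -7.8}, {"offset": [0, 0, -0.005], "roll": -7.9}], "hand": 0.15, "squeeze": 25}}

```text
time_s: 3.0
tcp_pos: [0.2348, -0.4695, 0.3039]
tool_rot: [-2.233, -2.21, -0.0]
force: [0.1, -0.6, 0.4]
finger_gap: 0.0504
gripper_force: 0.0
```

```bash
cat > go.py <<'E'
# usage: go.py x y z [psi_deg]: remaining offset to a world TCP goal, in tool axes, and the roll
import sys; from h import *
a=[float(v) for v in sys.argv[1:]]; s=r.state(); R=rot(); print("tcp",s["tcp_pos"].round(4),"psi",np.degrees(np.arctan2(R[1,0],R[0,0])).round(2),"down",R[:,2].round(3),"t",s["time_s"],"gap",round(s["finger_gap"],4),"F",s["force"].round(1))
if len(a)>=3: print("tool offset",(R.T@(np.array(a[:3])-s["tcp_pos"])).round(4))
E
python3 go.py .6225 .2025 .29
```

```text
tcp [ 0.2348 -0.4695  0.3039] psi 89.39 down [ 0.  0. -1.] t 3.0 gap 0.0504 F [ 0.1 -0.6  0.4]
tool offset [0.6761 0.3806 0.014 ]
```

>>> {"name": "play_rows", "arguments": {"steps": [{"offset": [0.034, 0.019, 0], "roll": 0}, {"offset": [0.034, 0.019, 0], "roll": 0}, {"offset": [0.034, 0.019, 0], "roll": 0}, {"offset": [0.034, 0.019, 0], "roll": 0}, {"offset": [0.034, 0.019, 0], "roll": 0}, {"offset": [0.034, 0.019, 0], "roll": 0}, {"offset": [0.034, 0.019, 0], "roll": 0}, {"offset": [0.034, 0.019, 0], "roll": 0}, {"offset": [0.034, 0.019, 0], "roll": 0}, {"offset": [0.034, 0.019, 0], "roll": 0}]}}

```text
time_s: 4.0
tcp_pos: [0.4309, -0.1311, 0.3039]
tool_rot: [2.239, 2.203, 0.0]
force: [-0.2, 0.5, -0.4]
finger_gap: 0.0503
gripper_force: 0.0
```

>>> {"name": "play_rows", "arguments": {"steps": [{"offset": [0.034, 0.019, 0], "roll": 0}, {"offset": [0.034, 0.019, 0], "roll": 0}, {"offset": [0.034, 0.019, 0], "roll": 0}, {"offset": [0.034, 0.019, 0], "roll": 0}, {"offset": [0.034, 0.019, 0], "roll": 0}, {"offset": [0.034, 0.019, 0], "roll": 0}, {"offset": [0.034, 0.019, 0], "roll": 0}, {"offset": [0.034, 0.019, 0], "roll": 0}, {"offset": [0.032, 0.015, 0], "roll": 0}, {"offset": [0.032, 0.01, 0], "roll": 0}]}}

```text
time_s: 5.0
tcp_pos: [0.6134, 0.2018, 0.3033]
tool_rot: [-2.239, -2.203, 0.001]
force: [-0.5, 0.0, -0.8]
finger_gap: 0.0505
gripper_force: 0.0
```

```bash
python3 go.py .6225 .2025 .212; python3 - <<'E'
from h import *
im=r.grab_frame("wrist"); cv2.imwrite("pics/w1.png",im[:,:,::-1])
print([(np.round(px(d)),round(d["p"],2)) for d in r.pinpoint("basket1","wrist")], proj([.6225,.2025,.212],"wrist"), proj([.6225,.2575,.212],"wrist"),proj([.6225,.1475,.212],"wrist"))
E
```

```text
tcp [0.6134 0.2018 0.3033] psi 89.07 down [-0. -0. -1.] t 5.0 gap 0.0505 F [-0.5  0.  -0.8]
tool offset [0.0008 0.0092 0.0913]
[(array([266.,  58.]), 0.82), (array([ 32., 106.]), 0.7), (array([264., 173.]), 0.62)] [269.04390948 205.10478655] [269.17781159 140.09136532] [268.9287448  261.02063615]
```

View pics/w1.png

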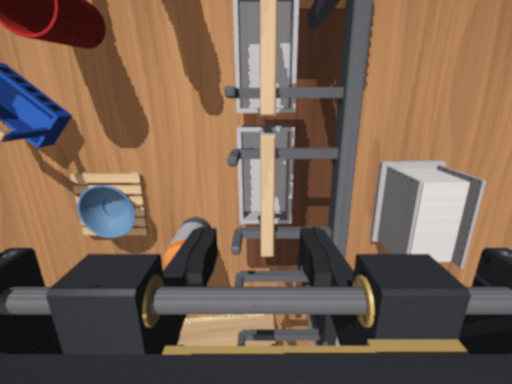

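The wrist view shows the middle bar from (267,133) to (267,257), between its hooks at rows 153 and 232. That is within a few mm of the estimate. Descend and grasp.

>>> {"name": "play_rows", "arguments": {"steps": [{"offset": [0.004, 0.008, 0.01], "roll": 0}, {"offset": [0, 0, 0.02], "roll": 0}, {"offset": [0, 0, 0.02], "roll": 0}, {"offset": [0, 0, 0.02], "roll": 0}, {"offset": [0, 0, 0.015], "roll": 0}, {"offset": [0, 0, 0.006], "roll": 0}, {"offset": [0, 0, 0], "roll": 0}]}}

```text
time_s: 5.8
tcp_pos: [0.6208, 0.2035, 0.2119]
tool_rot: [-2.24, -2.202, 0.002]
force: [-0.3, -0.1, 0.6]
finger_gap: 0.0505
gripper_force: 0.0
```

>>> {"name": "play_rows", "arguments": {"steps": [{"offset": [0, 0, 0], "roll": 0}, {"offset": [0, 0, 0], "roll": 0}, {"offset": [0, 0, 0], "roll": 0}, {"offset": [0, 0, 0], "roll": 0}, {"offset": [0, 0, 0], "roll": 0}, {"offset": [0, 0, 0], "roll": 0}], "hand": -1, "squeeze": 30}}

```text
time_s: 6.4
tcp_pos: [0.6209, 0.2043, 0.2129]
tool_rot: [2.239, 2.203, 0.001]
force: [0.3, 0.7, 1.6]
finger_gap: 0.0115
gripper_force: 30.0
```

>>> {"name": "play_rows", "arguments": {"steps": [{"offset": [0, 0, -0.01], "roll": 0}, {"offset": [0, 0, -0.01], "roll": 0}, {"offset": [0, 0, -0.01], "roll": 0}, {"offset": [0, 0, -0.01], "roll": 0}, {"offset": [0, 0, -0.002], "roll": 0}, {"offset": [0, 0, 0], "roll": 0}]}}

```text
time_s: 7.0
tcp_pos: [0.6209, 0.2043, 0.2551]
tool_rot: [2.239, 2.203, 0.001]
force: [0.0, -1.1, -2.0]
finger_gap: 0.0115
gripper_force: 30.0
```

>>> {"name": "play_rows", "arguments": {"steps": [{"offset": [0, -0.01, 0], "roll": 0}, {"offset": [0, -0.015, 0], "roll": 0}, {"offset": [0, -0.015, 0], "roll": 0}, {"offset": [0, -0.015, 0], "roll": 0}, {"offset": [0, -0.015, 0], "roll": 0}, {"offset": [0, -0.015, 0], "roll": 0}, {"offset": [0, -0.015, 0], "roll": 0}, {"offset": [0, -0.01, -0.02], "roll": 0}, {"offset": [0, 0, -0.02], "roll": 0}, {"offset": [0, 0, 0], "roll": 0}]}}

```text
time_s: 8.0
tcp_pos: [0.5112, 0.2063, 0.2968]
tool_rot: [2.237, 2.202, 0.005]
force: [-0.0, 0.2, -2.4]
finger_gap: 0.0116
gripper_force: 30.0
```

```bash
python3 - <<'E'
from fit import *
p=[.5243,-.2218,.1105]; 
for X in((-60,40,116),(60,40,116),(0,-64,96)): print(X,W(p,X).round(4))
E
python3 go.py .46 -.1886 .29
```

```text
(-60, 40, 116) [ 0.4603 -0.1887  0.116 ]
(60, 40, 116) [ 0.5795 -0.1754  0.116 ]
(0, -64, 96) [ 0.5314 -0.2854  0.096 ]
tcp [0.5112 0.2063 0.2968] psi 89.08 down [ 0.004  0.001 -1.   ] t 8.0 gap 0.0116 F [-0.   0.2 -2.4]
tool offset [-0.3956 -0.0449  0.0063]
```

>>> {"name": "play_rows", "arguments": {"steps": [{"offset": [-0.03, -0.004, 0], "roll": 0}, {"offset": [-0.04, -0.005, 0], "roll": 0}, {"offset": [-0.045, -0.005, 0], "roll": 0}, {"offset": [-0.045, -0.005, 0], "roll": 0}, {"offset": [-0.045, -0.005, 0], "roll": 0}, {"offset": [-0.045, -0.005, 0], "roll": 0}, {"offset": [-0.045, -0.005, 0], "roll": 0}, {"offset": [-0.04, -0.004, 0], "roll": 0}, {"offset": [-0.04, -0.004, 0], "roll": 0}, {"offset": [-0.02, -0.003, 0], "roll": 0}]}}

```text
time_s: 9.0
tcp_pos: [0.4586, -0.1909, 0.2931]
tool_rot: [-2.241, -2.199, 0.001]
force: [0.2, 0.6, -1.3]
finger_gap: 0.0119
gripper_force: 30.0
```

>>> {"name": "play_rows", "arguments": {"steps": [{"offset": [0, 0, 0], "roll": -3.6}, {"offset": [0, 0, 0], "roll": -3.6}, {"offset": [0, 0, 0], "roll": 0}, {"offset": [0, 0, 0], "roll": 0}]}}

```text
time_s: 9.4
tcp_pos: [0.4593, -0.1881, 0.2939]
tool_rot: [-2.098, -2.337, 0.0]
force: [-0.4, -0.5, -1.6]
finger_gap: 0.0114
gripper_force: 30.0
```

```bash
python3 go.py .4603 -.1887 .116; python3 - <<'E'
from fit import *
im=r.grab_frame("wrist"); p=[.5243,-.2218,.1105]
print([proj(W(p,X),"wrist").round() for X in((115,100,122),(-115,100,122),(115,-100,122),(-115,-100,122))])
t=r.grab_frame("top")
cv2.imwrite("pics/w2.png",np.hstack([cv2.resize(im,(400,300)),cv2.resize(t[130:280,270:470],(400,300))])[:,:,::-1])
E
```

```text
tcp [ 0.4593 -0.1881  0.2939] psi 96.18 down [-0.001  0.001 -1.   ] t 9.4 gap 0.0114 F [-0.4 -0.5 -1.6]
tool offset [-0.0009  0.0011  0.1779]
[array([422., 125.]), array([207., 125.]), array([393., 282.]), array([217., 282.])]
```

View pics/w2.png

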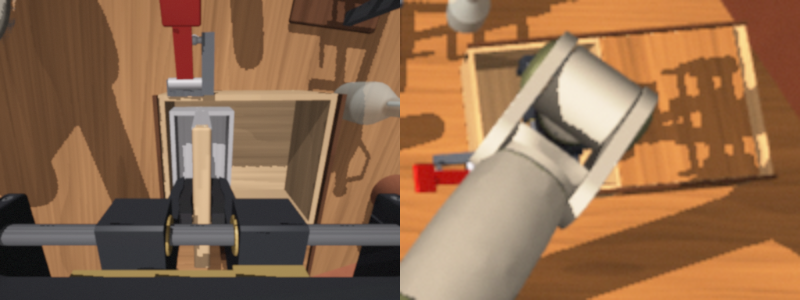

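The compartment's inner corners fit the prediction to 2–4 px, so the chest pose is good. Lower the basket.

>>> {"name": "play_rows", "arguments": {"steps": [{"offset": [-0.005, 0.001, 0.015], "roll": 0}, {"offset": [0, 0, 0.025], "roll": 0}, {"offset": [0, 0, 0.03], "roll": 0}, {"offset": [0, 0, 0.03], "roll": 0}, {"offset": [0, 0, 0.03], "roll": 0}, {"offset": [0, 0, 0.02], "roll": 0}, {"offset": [0, 0, 0.015], "roll": 0}, {"offset": [0, 0, 0.008], "roll": 0}, {"offset": [0, 0, 0.002], "roll": 0}, {"offset": [0, 0, 0.001], "roll": 0}]}}

```text
time_s: 10.5
tcp_pos: [0.4612, -0.1931, 0.1191]
tool_rot: [2.096, 2.339, 0.0]
force: [0.4, 0.1, -1.1]
finger_gap: 0.0117
gripper_force: 30.0
```

>>> {"name": "play_rows", "arguments": {"steps": [{"offset": [0, 0, 0], "roll": 0}, {"offset": [0, 0, 0], "roll": 0}]}}

```text
time_s: 10.7
tcp_pos: [0.4612, -0.1931, 0.1193]
tool_rot: [2.096, 2.339, 0.0]
force: [-1.0, 0.5, -0.6]
finger_gap: 0.0115
gripper_force: 30.0
```

>>> {"name": "play_rows", "arguments": {"steps": [{"offset": [0, 0, 0.001], "roll": 0}, {"offset": [0, 0, 0.001], "roll": 0}, {"offset": [0, 0, 0], "roll": 0}]}}

```text
time_s: 11.0
tcp_pos: [0.4611, -0.1931, 0.1169]
tool_rot: [2.096, 2.339, 0.0]
force: [0.0, 0.7, 0.3]
finger_gap: 0.0115
gripper_force: 30.0
```

>>> {"name": "play_rows", "arguments": {"steps": [{"offset": [0, 0, 0], "roll": 0}, {"offset": [0, 0, 0], "roll": 0}, {"offset": [0, 0, 0], "roll": 0}, {"offset": [0, 0, 0], "roll": 0}], "hand": 0.0}}

```text
time_s: 11.4
tcp_pos: [0.461, -0.193, 0.1167]
tool_rot: [-2.097, -2.34, 0.0]
force: [0.9, -0.0, 0.4]
finger_gap: 0.0414
gripper_force: 0.0
```

>>> {"name": "play_rows", "arguments": {"steps": [{"offset": [0, 0, -0.02], "roll": 0}, {"offset": [0, 0, -0.035], "roll": 0}, {"offset": [0, 0, -0.04], "roll": 0}, {"offset": [0, 0, -0.04], "roll": 3.6}, {"offset": [0, 0, -0.04], "roll": 3.6}, {"offset": [0, 0, 0], "roll": 0}], "hand": 0.15}}

```text
time_s: 12.0
tcp_pos: [0.4621, -0.1937, 0.2967]
tool_rot: [2.234, 2.196, 0.002]
force: [0.3, 0.1, -0.1]
finger_gap: 0.0508
gripper_force: 0.0
```

```bash
python3 go.py .6225 .331 .295
```

```text
tcp [ 0.4621 -0.1937  0.2967] psi 89.0 down [ 0.008 -0.005 -1.   ] t 12.0 gap 0.0508 F [ 0.3  0.1 -0.1]
tool offset [0.5274 0.1512 0.    ]
```

>>> {"name": "play_rows", "arguments": {"steps": [{"offset": [0.025, 0.007, 0], "roll": 0}, {"offset": [0.045, 0.013, 0], "roll": 0}, {"offset": [0.045, 0.013, 0], "roll": 0}, {"offset": [0.045, 0.013, 0], "roll": 0}, {"offset": [0.045, 0.013, 0], "roll": 0}, {"offset": [0.045, 0.013, 0], "roll": 0}, {"offset": [0.045, 0.013, 0], "roll": 0}, {"offset": [0.045, 0.013, 0], "roll": 0}, {"offset": [0.045, 0.013, 0], "roll": 0}, {"offset": [0.045, 0.013, 0], "roll": 0}]}}

```text
time_s: 13.0
tcp_pos: [0.592, 0.2369, 0.2907]
tool_rot: [-2.238, -2.204, 0.001]
force: [1.0, -0.4, 0.3]
finger_gap: 0.0504
gripper_force: 0.0
```

>>> {"name": "play_rows", "arguments": {"steps": [{"offset": [0.04, 0.012, 0], "roll": 0}, {"offset": [0.035, 0.01, 0], "roll": 0}, {"offset": [0.02, 0.005, 0], "roll": 0}, {"offset": [0, 0, 0], "roll": 0}, {"offset": [0, 0, 0], "roll": 0}]}}

```text
time_s: 13.5
tcp_pos: [0.6203, 0.329, 0.2907]
tool_rot: [-2.239, -2.204, 0.002]
force: [-0.1, -0.2, -0.1]
finger_gap: 0.0506
gripper_force: 0.0
```

```bash
python3 go.py .6225 .330 .213; python3 - <<'E'
from h import *
im=r.grab_frame("wrist"); c=r.grab_frame("scene")
cv2.imwrite("pics/w3.png",np.hstack([cv2.resize(im,(400,300)),cv2.resize(c[150:300,70:270],(400,300))])[:,:,::-1])
print([proj([.6225,y,.212],"wrist").round() for y in(.275,.330,.385)],[proj([.6225,y,.2],"wrist").round() for y in(.292,.368)])
E
```

```text
tcp [0.6203 0.329  0.2907] psi 89.1 down [-0.001 -0.001 -1.   ] t 13.5 gap 0.0506 F [-0.1 -0.2 -0.1]
tool offset [0.0011 0.0022 0.0777]
[array([261., 265.]), array([260., 207.]), array([259., 138.])] [array([261., 241.]), array([260., 157.])]
```

View pics/w3.png

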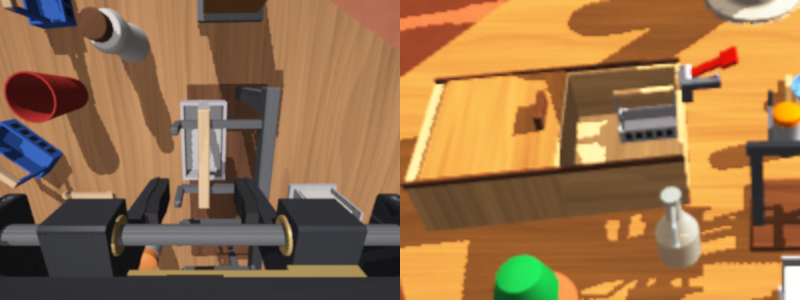

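Basket 1 stands upright in the compartment. The second bar sits at column 261, rows 137–266, as predicted. Descend and grasp.

>>> {"name": "play_rows", "arguments": {"steps": [{"offset": [0.001, 0.002, 0.01], "roll": 0}, {"offset": [0, 0, 0.02], "roll": 0}, {"offset": [0, 0, 0.02], "roll": 0}, {"offset": [0, 0, 0.015], "roll": 0}, {"offset": [0, 0, 0.01], "roll": 0}, {"offset": [0, 0, 0.003], "roll": 0}, {"offset": [0, 0, 0], "roll": 0}]}}

```text
time_s: 14.3
tcp_pos: [0.6225, 0.3302, 0.2138]
tool_rot: [2.24, 2.203, 0.0]
force: [0.1, -0.2, 0.4]
finger_gap: 0.0507
gripper_force: 0.0
```

>>> {"name": "play_rows", "arguments": {"steps": [{"offset": [0, 0, 0], "roll": 0}, {"offset": [0, 0, 0], "roll": 0}, {"offset": [0, 0, 0], "roll": 0}, {"offset": [0, 0, 0], "roll": 0}, {"offset": [0, 0, 0], "roll": 0}, {"offset": [0, 0, 0], "roll": 0}], "hand": -1, "squeeze": 30}}

```text
time_s: 14.9
tcp_pos: [0.6225, 0.3305, 0.2138]
tool_rot: [2.239, 2.203, 0.0]
force: [0.3, -1.0, 0.7]
finger_gap: 0.0117
gripper_force: 30.0
```

>>> {"name": "play_rows", "arguments": {"steps": [{"offset": [0, 0, -0.01], "roll": 0}, {"offset": [0, 0, -0.01], "roll": 0}, {"offset": [0, 0, -0.01], "roll": 0}, {"offset": [0, 0, -0.01], "roll": 0}, {"offset": [0, 0, -0.002], "roll": 0}, {"offset": [0, 0, 0], "roll": 0}]}}

```text
time_s: 15.5
tcp_pos: [0.6225, 0.3305, 0.2562]
tool_rot: [2.239, 2.203, 0.001]
force: [-0.3, -0.7, -2.1]
finger_gap: 0.0113
gripper_force: 30.0
```

>>> {"name": "play_rows", "arguments": {"steps": [{"offset": [0, -0.01, 0], "roll": 0}, {"offset": [0, -0.015, 0], "roll": 0}, {"offset": [0, -0.015, 0], "roll": 0}, {"offset": [0, -0.015, 0], "roll": 0}, {"offset": [0, -0.015, 0], "roll": 0}, {"offset": [0, -0.015, 0], "roll": 0}, {"offset": [0, -0.015, 0], "roll": 0}, {"offset": [0, -0.01, -0.02], "roll": 0}, {"offset": [0, 0, -0.02], "roll": 0}, {"offset": [0, 0, 0], "roll": 0}]}}

```text
time_s: 16.5
tcp_pos: [0.5128, 0.3325, 0.298]
tool_rot: [2.238, 2.203, 0.006]
force: [-0.1, 0.8, -1.4]
finger_gap: 0.0113
gripper_force: 30.0
```

```bash
python3 - <<'E'
from fit import *
print(W([.5243,-.2218,.1105],(50,35,117)))
E
python3 go.py .57 -.1815 .295
```

```text
[ 0.57013542 -0.1814997   0.117     ]
tcp [0.5128 0.3325 0.298 ] psi 89.09 down [ 0.004  0.002 -1.   ] t 16.5 gap 0.0113 F [-0.1  0.8 -1.4]
tool offset [-0.5131  0.0654  0.0024]
```

>>> {"name": "play_rows", "arguments": {"steps": [{"offset": [-0.025, 0, 0], "roll": 0}, {"offset": [-0.045, 0, 0], "roll": 0}, {"offset": [-0.045, 0, 0], "roll": 0}, {"offset": [-0.045, 0, 0], "roll": 0}, {"offset": [-0.045, 0, 0], "roll": 0}, {"offset": [-0.045, 0, 0], "roll": 0}, {"offset": [-0.045, 0, 0], "roll": 0}, {"offset": [-0.045, 0, 0], "roll": 0}, {"offset": [-0.045, 0.01, 0], "roll": 0}, {"offset": [-0.04, 0.015, 0], "roll": 0}]}}

```text
time_s: 17.5
tcp_pos: [0.5301, -0.0953, 0.2946]
tool_rot: [-2.24, -2.201, 0.001]
force: [0.5, 0.0, -1.3]
finger_gap: 0.0115
gripper_force: 30.0
```

>>> {"name": "play_rows", "arguments": {"steps": [{"offset": [-0.035, 0.015, 0], "roll": 0}, {"offset": [-0.03, 0.015, 0], "roll": 0}, {"offset": [-0.023, 0.01, 0], "roll": 0}, {"offset": [0, 0, 0], "roll": -3.6}, {"offset": [0, 0, 0], "roll": -3.6}, {"offset": [0, 0, 0], "roll": 0}, {"offset": [0, 0, 0], "roll": 0}]}}

```text
time_s: 18.2
tcp_pos: [0.5691, -0.1817, 0.2948]
tool_rot: [-2.098, -2.337, 0.0]
force: [0.3, 0.0, -2.1]
finger_gap: 0.0113
gripper_force: 30.0
```

```bash
python3 go.py .5702 -.1815 .118
```

```text
tcp [ 0.5691 -0.1817  0.2948] psi 96.18 down [-0.001  0.001 -1.   ] t 18.2 gap 0.0113 F [ 0.3  0.  -2.1]
tool offset [-1.000e-04  1.400e-03  1.768e-01]
```

>>> {"name": "play_rows", "arguments": {"steps": [{"offset": [0, 0.001, 0.015], "roll": 0}, {"offset": [0, 0, 0.025], "roll": 0}, {"offset": [0, 0, 0.03], "roll": 0}, {"offset": [0, 0, 0.03], "roll": 0}, {"offset": [0, 0, 0.03], "roll": 0}, {"offset": [0, 0, 0.02], "roll": 0}, {"offset": [0, 0, 0.015], "roll": 0}, {"offset": [0, 0, 0.008], "roll": 0}, {"offset": [0, 0, 0.003], "roll": 0}, {"offset": [0, 0, 0.001], "roll": 0}]}}

```text
time_s: 19.2
tcp_pos: [0.5703, -0.1817, 0.119]
tool_rot: [2.097, 2.339, 0.0]
force: [0.1, 0.0, -1.7]
finger_gap: 0.0115
gripper_force: 30.0
```

>>> {"name": "play_rows", "arguments": {"steps": [{"offset": [0, 0, 0], "roll": 0}, {"offset": [0, 0, 0], "roll": 0}]}}

```text
time_s: 19.4
tcp_pos: [0.5704, -0.1818, 0.1194]
tool_rot: [2.096, 2.339, 0.0]
force: [0.3, 0.0, -1.8]
finger_gap: 0.0115
gripper_force: 30.0
```

>>> {"name": "play_rows", "arguments": {"steps": [{"offset": [0, 0, 0], "roll": 0}, {"offset": [0, 0, 0], "roll": 0}, {"offset": [0, 0, 0], "roll": 0}, {"offset": [0, 0, 0], "roll": 0}], "hand": 0.0}}

```text
time_s: 19.8
tcp_pos: [0.5702, -0.1817, 0.1189]
tool_rot: [2.096, 2.339, 0.0]
force: [0.1, -0.1, -0.0]
finger_gap: 0.0411
gripper_force: 0.0
```

>>> {"name": "play_rows", "arguments": {"steps": [{"offset": [0, 0, -0.02], "roll": 0}, {"offset": [0, 0, -0.035], "roll": 0}, {"offset": [0, 0, -0.04], "roll": 0}, {"offset": [0, 0, -0.04], "roll": 3.6}, {"offset": [0, 0, -0.04], "roll": 3.6}, {"offset": [0, 0, 0], "roll": 0}]}}

```text
time_s: 20.4
tcp_pos: [0.5713, -0.1821, 0.2995]
tool_rot: [2.234, 2.195, 0.005]
force: [-0.6, 0.0, 0.0]
finger_gap: 0.0441
gripper_force: 0.0
```

```bash
cat > cap.py <<'E'
from h import *
for cam in("top","scene","wrist"):
    im=r.grab_frame(cam); h=cv2.cvtColor(im,cv2.COLOR_RGB2HSV); m=((h[...,0]>8)&(h[...,0]<24)&(h[...,1]>235)&(h[...,2]>150)).astype(np.uint8)
    n,l,st,ce=cv2.connectedComponentsWithStats(m); i=[k for k in range(1,n) if 20<st[k,4]<3000]; print(cam,[(ce[k].round(1).tolist(),st[k].tolist(),atz(ce[k],cam,.094).round(4).tolist()) for k in i])
    print(cam,[(px(d).round(),round(d["p"],2),atz(px(d),cam,0).round(3)) for d in r.pinpoint("chili",cam)])
E
python3 cap.py; python3 go.py .503 .067 .25
```

```text
top [([248.7, 195.8], [242, 188, 15, 16, 179], [0.5001, 0.0685, 0.094])]
top [(array([248., 201.]), 0.86, array([0.5  , 0.073, 0.   ]))]
scene [([262.8, 206.3], [257, 201, 14, 12, 119], [0.5062, 0.0658, 0.094])]
scene [(array([263., 227.]), 0.66, array([0.52 , 0.064, 0.   ]))]
wrist []
wrist [(array([239., 324.]), 0.72, array([ 0.527, -0.509,  0.   ]))]
tcp [ 0.5699 -0.1815  0.2922] psi 89.09 down [-0.002  0.001 -1.   ] t 20.7 gap 0.0444 F [ 0.7 -0.2  0.3]
tool offset [ 0.2474 -0.0707  0.0427]
```

Both baskets are in, and the shaker hasn't moved. The gripper body would come close to the empty hooks if the fingers closed along x. So I'll grasp the shaker with the fingers closing along y.

>>> {"name": "play_rows", "arguments": {"steps": [{"offset": [0.02, -0.01, 0], "roll": 0}, {"offset": [0.035, -0.01, 0], "roll": 0}, {"offset": [0.04, -0.01, 0], "roll": 0}, {"offset": [0.04, -0.01, 0], "roll": 0}, {"offset": [0.04, -0.01, 0], "roll": 0}, {"offset": [0.035, -0.01, 0], "roll": 0}, {"offset": [0.025, -0.007, 0], "roll": 0}, {"offset": [0.012, -0.003, 0], "roll": 0}, {"offset": [0, 0, 0], "roll": 4.5}, {"offset": [0, 0, 0], "roll": 8}], "hand": 1}}

```text
time_s: 21.7
tcp_pos: [0.5042, 0.0663, 0.2932]
tool_rot: [-2.469, -1.942, 0.001]
force: [-0.6, -0.9, -0.0]
finger_gap: 0.0882
gripper_force: 0.0
```

>>> {"name": "play_rows", "arguments": {"steps": [{"offset": [0, 0, 0], "roll": 8.5}, {"offset": [0, 0, 0], "roll": 8.5}, {"offset": [0, 0, 0], "roll": 8.5}, {"offset": [0, 0, 0], "roll": 8.5}, {"offset": [0, 0, 0], "roll": 8.5}, {"offset": [0, 0, 0], "roll": 8.5}, {"offset": [0, 0, 0], "roll": 8.5}, {"offset": [0, 0, 0], "roll": 8.5}, {"offset": [0, 0, 0], "roll": 8.5}, {"offset": [0, 0, 0], "roll": 0}]}}

```text
time_s: 22.7
tcp_pos: [0.5043, 0.0658, 0.2932]
tool_rot: [3.142, -0.001, -0.001]
force: [-0.2, -0.2, 0.5]
finger_gap: 0.0884
gripper_force: 0.0
```

```bash
python3 cap.py;  python3 go.py .503 .067 .084; python3 - <<'E'
from h import *
im=r.grab_frame("wrist");t=r.grab_frame("scene")
cv2.imwrite("pics/w4.png",np.hstack([cv2.resize(im,(400,300)),cv2.resize(t[150:300,70:270],(400,300))])[:,:,::-1])
E
```

```text
top []
top [(array([327., 213.]), 0.69, array([ 0.467, -0.199,  0.   ]))]
scene [([250.3, 206.8], [248, 202, 6, 10, 42], [0.5079, 0.0206, 0.094]), ([258.2, 209.6], [257, 205, 5, 9, 22], [0.5226, 0.0489, 0.094])]
scene [(array([257., 226.]), 0.56, array([0.514, 0.044, 0.   ]))]
wrist []
wrist [(array([277., 157.]), 0.89, array([0.503, 0.038, 0.   ]))]
tcp [0.5042 0.0663 0.2936] psi 0.17 down [-0. -0. -1.] t 23.0 gap 0.088 F [ 0.4 -0.   0.5]
tool offset [-0.0012 -0.0007  0.2096]
```

View pics/w4.png

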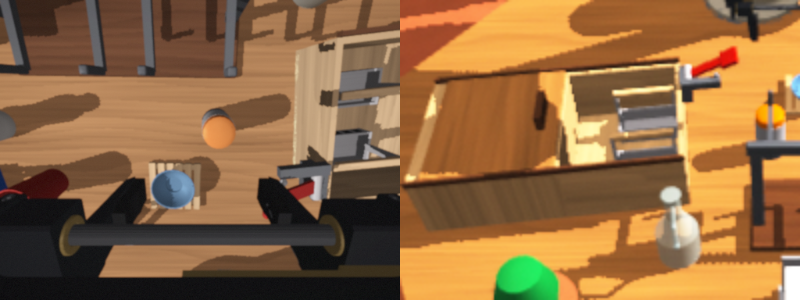

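The wrist view shows the chili shaker has been knocked to about y = 0.038: cap at (280,164), base at (277,157) in full-size pixels. Both baskets stand upright. I'll measure the shaker again.

```bash
python3 - <<'E'
from h import *
im=r.grab_frame("wrist")
for k in range(1):
    print([(px(d).round(1),atz(px(d),"wrist",0).round(4)) for d in r.pinpoint("chili","wrist")][:1])
    c=r.cut_out("chili","wrist")[0]["pixels"]; h=cv2.cvtColor(im,cv2.COLOR_RGB2HSV)
    m=c&(h[...,0]<22)&(h[...,1]>150); ys,xs=np.nonzero(m); print(len(xs),xs.mean(),ys.mean(),atz([xs.mean(),ys.mean()],"wrist",.094).round(4))
    X=np.mean([(xs.min()+xs.max())/2]),(ys.min()+ys.max())/2; print(X,atz(X,"wrist",.094).round(4))
print(r.spot_in("lever","wrist"), [atz(px(d),"wrist",.16) for d in r.pinpoint("lever_pad","wrist")])
E
python3 go.py .503 .038 .25
```

```text
[(array([274.7, 159.7]), array([0.4993, 0.0407, 0.    ]))]
1331 280.60105184072125 168.40045078888053 [0.508  0.0392 0.094 ]
(np.float64(280.5), np.float64(168.5)) [0.5079 0.0393 0.094 ]
[{'xy': [0.7646, 0.6208], 'p': 0.59}] []
tcp [0.5042 0.0665 0.2937] psi 0.09 down [ 0. -0. -1.] t 23.35 gap 0.088 F [ 1.1  0.1 -0.2]
tool offset [-0.0012  0.0285  0.0437]
```

>>> {"name": "play_rows", "arguments": {"steps": [{"offset": [0.002, 0.0275, 0.01], "roll": 0}, {"offset": [0, 0, 0.03], "roll": 0}, {"offset": [0, 0, 0.04], "roll": 0}, {"offset": [0, 0, 0.03], "roll": 0}, {"offset": [0, 0, 0.01], "roll": 0}, {"offset": [0, 0, 0], "roll": 0}]}}

```text
time_s: 23.95
tcp_pos: [0.506, 0.039, 0.1733]
tool_rot: [-3.141, -0.002, 0.003]
force: [0.3, 0.8, 0.6]
finger_gap: 0.0881
gripper_force: 0.0
```

```bash
python3 go.py .506 .039 .084; python3 - <<'E'
from h import *
im=r.grab_frame("wrist"); w=cv2.resize(im,(400,300))
t=r.grab_frame("scene"); cv2.imwrite("pics/w5.png",np.hstack([w,cv2.resize(t[160:260,200:333],(400,300))])[:,:,::-1])
print([(px(d).round(1),atz(px(d),"wrist",0).round(4)) for d in r.pinpoint("chili","wrist")][:1])
print(proj([.506,.039,.098],"wrist"))
E
```

```text
tcp [0.506  0.039  0.1733] psi 0.08 down [-0.002  0.    -1.   ] t 23.95 gap 0.0881 F [0.3 0.8 0.6]
tool offset [0.0001 0.     0.0893]
[(array([261.4, 180.2]), array([0.5031, 0.0355, 0.    ]))]
[258.55191555 210.2862504 ]
```

View pics/w5.png

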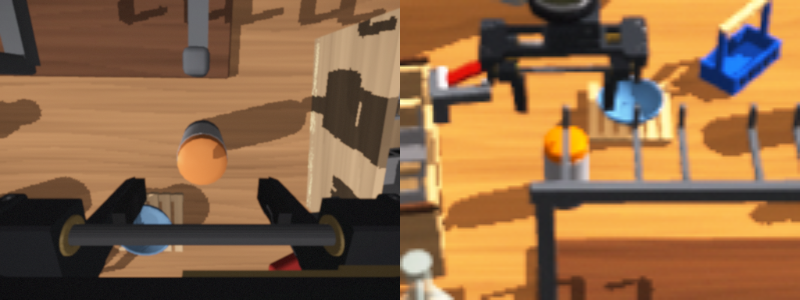

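The cap is centred between the fingers at (259,201), about 5 mm further in x than expected. Descend with that shift.

>>> {"name": "play_rows", "arguments": {"steps": [{"offset": [0.004, 0, 0.01], "roll": 0}, {"offset": [0, 0, 0.02], "roll": 0}, {"offset": [0, 0, 0.02], "roll": 0}, {"offset": [0, 0, 0.02], "roll": 0}, {"offset": [0, 0, 0.013], "roll": 0}, {"offset": [0, 0, 0.006], "roll": 0}, {"offset": [0, 0, 0], "roll": 0}]}}

```text
time_s: 24.8
tcp_pos: [0.5102, 0.039, 0.0845]
tool_rot: [-3.142, -0.002, 0.001]
force: [0.4, -0.8, 0.1]
finger_gap: 0.0883
gripper_force: 0.0
```

>>> {"name": "play_rows", "arguments": {"steps": [{"offset": [0, 0, 0], "roll": 0}, {"offset": [0, 0, 0], "roll": 0}, {"offset": [0, 0, 0], "roll": 0}, {"offset": [0, 0, 0], "roll": 0}, {"offset": [0, 0, 0], "roll": 0}, {"offset": [0, 0, 0], "roll": 0}], "hand": -1, "squeeze": 30}}

```text
time_s: 25.4
tcp_pos: [0.5104, 0.0388, 0.085]
tool_rot: [3.141, 0.002, 0.001]
force: [-0.2, -1.4, 3.3]
finger_gap: 0.0551
gripper_force: 30.0
```

>>> {"name": "play_rows", "arguments": {"steps": [{"offset": [0, 0, -0.01], "roll": 0}, {"offset": [0, 0, -0.025], "roll": 0}, {"offset": [0, 0, -0.03], "roll": 0}, {"offset": [0, 0, -0.04], "roll": 0}, {"offset": [0, 0, -0.04], "roll": 0}, {"offset": [0, 0, -0.025], "roll": 0}, {"offset": [0, 0, 0], "roll": 0}]}}

```text
time_s: 26.1
tcp_pos: [0.5111, 0.039, 0.2582]
tool_rot: [3.141, 0.002, 0.01]
force: [1.7, -0.2, -3.1]
finger_gap: 0.0553
gripper_force: 30.0
```

```bash
python3 go.py .5314 -.2854 .25; python3 - <<'E'
from h import *
im=r.grab_frame("wrist");t=r.grab_frame("scene"); cv2.imwrite("pics/w6.png",np.hstack([cv2.resize(im,(400,300)),cv2.resize(t[110:260,150:350],(400,300))])[:,:,::-1])
E
```

```text
tcp [0.5111 0.039  0.2582] psi 0.08 down [ 0.006 -0.001 -1.   ] t 26.1 gap 0.0553 F [ 1.7 -0.2 -3.1]
tool offset [0.0198 0.3244 0.0086]
```

View pics/w6.png

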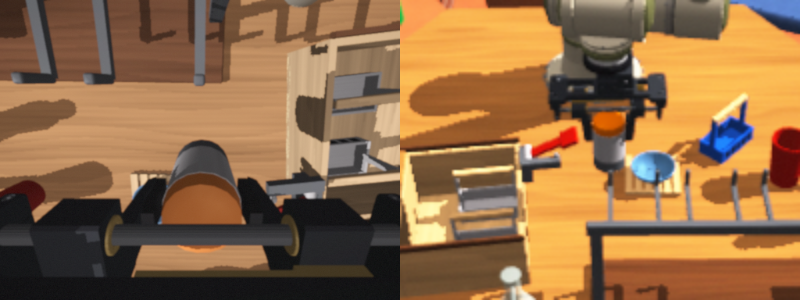

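>>> {"name": "play_rows", "arguments": {"steps": [{"offset": [0, 0, -0.005], "roll": -5}, {"offset": [0, 0, 0], "roll": -8}, {"offset": [0, 0, 0], "roll": -8.3}, {"offset": [0, 0, 0], "roll": -8.3}, {"offset": [0, 0, 0], "roll": -8.3}, {"offset": [0, 0, 0], "roll": -8.3}, {"offset": [0, 0, 0], "roll": -8.3}, {"offset": [0, 0, 0], "roll": -8.3}, {"offset": [0, 0, 0], "roll": -8.3}, {"offset": [0, 0, 0], "roll": -8.3}]}}

```text
time_s: 27.2
tcp_pos: [0.5095, 0.0391, 0.2575]
tool_rot: [-2.407, -2.013, 0.004]
force: [-0.3, 0.3, -2.1]
finger_gap: 0.0555
gripper_force: 30.0
```

>>> {"name": "play_rows", "arguments": {"steps": [{"offset": [0, 0, 0], "roll": -8}, {"offset": [0, 0, 0], "roll": -6}, {"offset": [0, 0, 0], "roll": -2.9}, {"offset": [0, 0, 0], "roll": 0}, {"offset": [0, 0, 0], "roll": 0}]}}

```text
time_s: 27.7
tcp_pos: [0.5098, 0.039, 0.2584]
tool_rot: [-2.095, -2.338, 0.002]
force: [-0.1, 0.2, -2.6]
finger_gap: 0.0551
gripper_force: 30.0
```

```bash
python3 go.py .5314 -.2854 .25
```

```text
tcp [0.5098 0.039  0.2584] psi 96.28 down [-0.003  0.    -1.   ] t 27.7 gap 0.0551 F [-0.1  0.2 -2.6]
tool offset [-0.3248 -0.014   0.0082]
```

>>> {"name": "play_rows", "arguments": {"steps": [{"offset": [-0.02, -0.001, 0], "roll": 0}, {"offset": [-0.035, -0.0015, 0], "roll": 0}, {"offset": [-0.04, -0.002, 0], "roll": 0}, {"offset": [-0.04, -0.002, 0], "roll": 0}, {"offset": [-0.04, -0.002, 0], "roll": 0}, {"offset": [-0.04, -0.002, 0], "roll": 0}, {"offset": [-0.04, -0.0015, 0], "roll": 0}, {"offset": [-0.035, -0.001, 0], "roll": 0}, {"offset": [-0.022, -0.001, 0], "roll": 0}, {"offset": [-0.013, 0, 0], "roll": 0}]}}

```text
time_s: 28.7
tcp_pos: [0.532, -0.2872, 0.2586]
tool_rot: [-2.097, -2.337, 0.0]
force: [-0.0, 0.9, -2.4]
finger_gap: 0.0554
gripper_force: 30.0
```

>>> {"name": "play_rows", "arguments": {"steps": [{"offset": [0, 0, 0.01], "roll": 0}, {"offset": [0, 0, 0.025], "roll": 0}, {"offset": [0, 0, 0.03], "roll": 0}, {"offset": [0, 0, 0.03], "roll": 0}, {"offset": [0, 0, 0.03], "roll": 0}, {"offset": [0, 0, 0.02], "roll": 0}, {"offset": [0, 0, 0.01], "roll": 0}, {"offset": [0, 0, 0.004], "roll": 0}, {"offset": [0, 0, 0], "roll": 0}]}}

```text
time_s: 29.6
tcp_pos: [0.5326, -0.2851, 0.1009]
tool_rot: [2.094, 2.342, 0.0]
force: [-0.2, -0.4, -2.0]
finger_gap: 0.0554
gripper_force: 30.0
```

```bash
python3 go.py .5314 -.2854 .0975
```

```text
tcp [ 0.5326 -0.2851  0.1009] psi 96.39 down [ 0. -0. -1.] t 29.6 gap 0.0554 F [-0.2 -0.4 -2. ]
tool offset [-0.0001 -0.0012  0.0034]
```

>>> {"name": "play_rows", "arguments": {"steps": [{"offset": [0, 0, 0.002], "roll": 0}, {"offset": [0, 0, 0.001], "roll": 0}, {"offset": [0, 0, 0.001], "roll": 0}, {"offset": [0, 0, 0], "roll": 0}]}}

```text
time_s: 30.0
tcp_pos: [0.5325, -0.2857, 0.0971]
tool_rot: [2.094, 2.341, 0.0]
force: [0.1, -0.4, -1.5]
finger_gap: 0.0553
gripper_force: 30.0
```

>>> {"name": "play_rows", "arguments": {"steps": [{"offset": [0, 0, 0], "roll": 0}, {"offset": [0, 0, 0], "roll": 0}, {"offset": [0, 0, 0], "roll": 0}, {"offset": [0, 0, 0], "roll": 0}, {"offset": [0, 0, 0], "roll": 0}], "hand": 0.9}}

```text
time_s: 30.5
tcp_pos: [0.5324, -0.2856, 0.0968]
tool_rot: [2.094, 2.341, -0.0]
force: [-0.8, -1.1, -0.4]
finger_gap: 0.0838
gripper_force: 0.0
```

>>> {"name": "play_rows", "arguments": {"steps": [{"offset": [0, 0, -0.015], "roll": 0}, {"offset": [0, 0, -0.03], "roll": 0}, {"offset": [0, 0, -0.04], "roll": 0}, {"offset": [0, 0, -0.04], "roll": 0}, {"offset": [0, 0, -0.04], "roll": 0}, {"offset": [0, 0, -0.01], "roll": 0}, {"offset": [0, 0, 0], "roll": 0}]}}

```text
time_s: 31.2
tcp_pos: [0.5326, -0.2858, 0.273]
tool_rot: [2.093, 2.339, 0.0]
force: [-0.5, 0.5, -1.6]
finger_gap: 0.0834
gripper_force: 0.0
```

```bash
python3 - <<'E'
from fit import *
im=r.grab_frame("wrist");t=r.grab_frame("scene"); cv2.imwrite("pics/w7.png",np.hstack([cv2.resize(im,(400,300)),cv2.resize(t[160:280,70:230],(400,300))])[:,:,::-1])
p=[.5243,-.2218,.1105]
g=[px(d) for d in r.pinpoint("cover_grip","scene")][:1]; print(g, [atz(u,"scene",.148) for u in g],W(p,(0,-150,148)),proj(W(p,(0,-150,148)),"scene"),proj(W(p,(0,-130,148)),"scene"))
E
```

```text
[array([138.5984, 201.9072])] [array([ 0.53023022, -0.36788179,  0.148     ])] [ 0.54084129 -0.37088516  0.148     ] [137.04693462 204.03689083] [142.90121004 203.51079391]
```

View pics/w7.png

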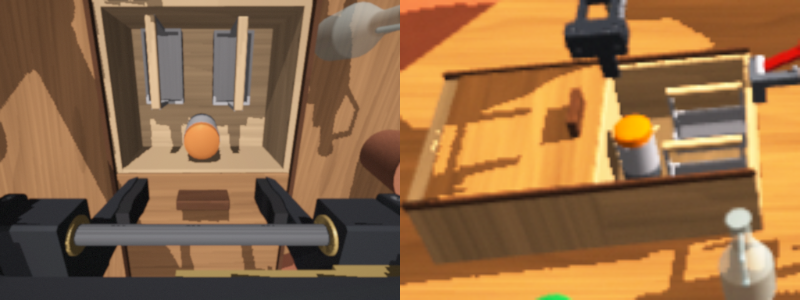

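All three stand upright and clear of the walls: basket bars at (197,80) and (296,80), shaker at (258,180) in full-size wrist pixels. The ridge is at (260,258). Next I push it shut with closed fingers from behind.

>>> {"name": "play_rows", "arguments": {"steps": [{"offset": [-0.02, 0, 0], "roll": 0}, {"offset": [-0.03, 0, 0], "roll": 0}, {"offset": [-0.03, 0, 0], "roll": 0}, {"offset": [-0.03, 0, 0], "roll": 0}, {"offset": [-0.02, 0, 0], "roll": 0}, {"offset": [0, 0, 0], "roll": 0}, {"offset": [0, 0, 0], "roll": 0}], "hand": -1}}

```text
time_s: 32.05
tcp_pos: [0.5467, -0.4143, 0.2701]
tool_rot: [-2.093, -2.339, -0.001]
force: [0.3, -0.2, -0.1]
finger_gap: 0.0298
gripper_force: 0.0
```

```bash
python3 - <<'E'
from fit import *
im=r.grab_frame("wrist");p=[.5243,-.2218,.1105]
cv2.imwrite("pics/w8.png",im[:,:,::-1])
s=r.state(); c,sn=np.cos(p[2]),np.sin(p[2]); d=s["tcp_pos"][:2]-p[:2]; print("chest-frame tcp",c*d[0]+sn*d[1],-sn*d[0]+c*d[1],s["finger_gap"])
print([(round(k,3),proj(W(p,(0,-157+k,162)),"wrist").round().tolist(),proj(W(p,(0,-143+k,162)),"wrist").round().tolist()) for k in(0,10,20)])
E
python3 go.py .5453 -.4106 .168
```

```text
chest-frame tcp 0.001235635347836675 -0.19330536385072788 0.026415434379912672
[(0, [257.0, 158.0], [257.0, 142.0]), (10, [257.0, 146.0], [257.0, 130.0]), (20, [257.0, 135.0], [257.0, 117.0])]
tcp [ 0.5468 -0.4138  0.2708] psi 96.41 down [-0.001  0.001 -1.   ] t 32.1 gap 0.0264 F [-0.5 -0.2  0.1]
tool offset [ 0.0032 -0.0011  0.1028]
```

View pics/w8.png

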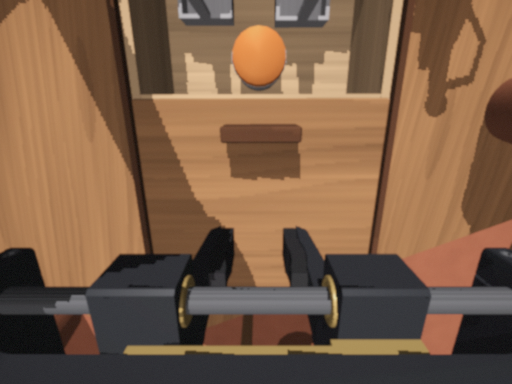

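The ridge top spans rows 124–142 at column 260, so the cover is at about 13 mm. The fingers are well behind it and centred. Descend and push.

>>> {"name": "play_rows", "arguments": {"steps": [{"offset": [0, 0, 0.02], "roll": 0}, {"offset": [0, 0, 0.03], "roll": 0}, {"offset": [0, 0, 0.03], "roll": 0}, {"offset": [0, 0, 0.015], "roll": 0}, {"offset": [0, 0, 0.008], "roll": 0}, {"offset": [0, 0, 0], "roll": 0}, {"offset": [0, 0, 0], "roll": 0}], "hand": -1}}

```text
time_s: 32.8
tcp_pos: [0.5471, -0.4146, 0.1699]
tool_rot: [2.093, 2.341, -0.0]
force: [-0.4, -0.7, 0.6]
finger_gap: 0.0001
gripper_force: 0.0
```

>>> {"name": "play_rows", "arguments": {"steps": [{"offset": [0.015, 0, 0], "roll": 0}, {"offset": [0.015, 0, 0], "roll": 0}, {"offset": [0.01, 0, 0], "roll": 0}, {"offset": [0.01, 0, 0], "roll": 0}, {"offset": [0.01, 0, 0], "roll": 0}, {"offset": [0.01, 0, 0], "roll": 0}, {"offset": [0.01, 0, 0], "roll": 0}, {"offset": [0.01, 0, 0], "roll": 0}, {"offset": [0.01, 0, 0], "roll": 0}, {"offset": [0.01, 0, 0], "roll": 0}]}}

```text
time_s: 33.8
tcp_pos: [0.5344, -0.3047, 0.1687]
tool_rot: [-2.094, -2.341, 0.0]
force: [0.1, -1.8, 2.5]
finger_gap: 0.0002
gripper_force: 1.2
```

>>> {"name": "play_rows", "arguments": {"steps": [{"offset": [0.01, 0, 0], "roll": 0}, {"offset": [0.01, 0, 0], "roll": 0}, {"offset": [0.01, 0, 0], "roll": 0}, {"offset": [0.01, 0, 0], "roll": 0}, {"offset": [0.01, 0, 0], "roll": 0}, {"offset": [0.01, 0, 0], "roll": 0}, {"offset": [0.01, 0, 0], "roll": 0}, {"offset": [0.01, 0, 0], "roll": 0}, {"offset": [0.01, 0, 0], "roll": 0}, {"offset": [0.01, 0, 0], "roll": 0}]}}

```text
time_s: 34.8
tcp_pos: [0.5233, -0.2052, 0.1686]
tool_rot: [-2.094, -2.341, 0.0]
force: [-1.0, -2.6, 0.0]
finger_gap: 0.0004
gripper_force: 1.2
```

```bash
cat > cf.py <<'E'
from fit import *
p=[.5243,-.2218,.1105]; s=r.state(); c,sn=np.cos(p[2]),np.sin(p[2]); d=s["tcp_pos"][:2]-p[:2]; print("chest-frame tcp",c*d[0]+sn*d[1],-sn*d[0]+c*d[1],s["force"],s["finger_gap"],s["time_s"])
E
python3 cf.py
```

```text
chest-frame tcp 0.0008076787438500049 0.016605576913118144 [-0.98809903 -2.56006883  0.00612993] 0.00044105936554597966 34.8
```

>>> {"name": "play_rows", "arguments": {"steps": [{"offset": [0.01, 0, 0], "roll": 0}, {"offset": [0.01, 0, 0], "roll": 0}, {"offset": [0.008, 0, 0], "roll": 0}, {"offset": [0.005, 0, 0], "roll": 0}, {"offset": [0.003, 0, 0], "roll": 0}, {"offset": [0.002, 0, 0], "roll": 0}, {"offset": [0.001, 0, 0], "roll": 0}, {"offset": [0, 0, 0], "roll": 0}]}}

```text
time_s: 35.6
tcp_pos: [0.5194, -0.1695, 0.1688]
tool_rot: [2.093, 2.338, -0.004]
force: [-0.6, -13.9, -4.3]
finger_gap: 0.0004
gripper_force: 6.8
```

>>> {"name": "play_rows", "arguments": {"steps": [{"offset": [0.002, 0, 0], "roll": 0}, {"offset": [0.001, 0, 0], "roll": 0}, {"offset": [0.001, 0, 0], "roll": 0}, {"offset": [0, 0, 0], "roll": 0}]}}

```text
time_s: 36.0
tcp_pos: [0.5194, -0.1692, 0.1689]
tool_rot: [2.089, 2.332, -0.01]
force: [1.7, -34.8, -11.2]
finger_gap: 0.0007
gripper_force: 16.9
```

```bash
python3 cf.py
```

```text
chest-frame tcp 0.0009268065771837961 0.05286307477787978 [  1.74682419 -34.75496561 -11.22764752] 0.000661042668442173 36.0
```

>>> {"name": "play_rows", "arguments": {"steps": [{"offset": [-0.008, 0, 0], "roll": 0}, {"offset": [-0.004, 0, 0], "roll": 0}, {"offset": [0, 0, -0.02], "roll": 0}, {"offset": [0, 0, -0.04], "roll": 0}, {"offset": [0, 0, -0.04], "roll": 0}, {"offset": [0, 0, 0], "roll": 0}]}}

```text
time_s: 36.6
tcp_pos: [0.5215, -0.1754, 0.274]
tool_rot: [2.088, 2.335, 0.004]
force: [0.7, -0.0, -1.2]
finger_gap: 0.0002
gripper_force: 0.0
```

>>> {"name": "play_rows", "arguments": {"steps": [{"offset": [0.02, -0.01, 0], "roll": 0}, {"offset": [0.03, -0.017, 0], "roll": 0}, {"offset": [0.035, -0.02, 0], "roll": 0}, {"offset": [0.035, -0.02, 0], "roll": 0}, {"offset": [0.025, -0.013, 0], "roll": 0}, {"offset": [0.015, -0.006, 0], "roll": 0}, {"offset": [0, 0, 0], "roll": 0}]}}

```text
time_s: 37.3
tcp_pos: [0.4164, -0.0246, 0.2687]
tool_rot: [-2.092, -2.343, -0.001]
force: [0.1, 0.2, 0.1]
finger_gap: 0.0007
gripper_force: 0.0
```

```bash
python3 cf.py; python3 - <<'E'
from fit import *
im=r.grab_frame("wrist");t=r.grab_frame("scene"); p=[.5243,-.2218,.1105]
cv2.imwrite("pics/w9.png",np.hstack([cv2.resize(im,(400,300)),cv2.resize(t[160:280,90:250],(400,300))])[:,:,::-1])
for d in r.pinpoint("lever_pad","wrist")[:2]: print(px(d),atz(px(d),"wrist",.16),d["p"])
print(proj(W(p,(-85,199,160)),"wrist"),W(p,(-85,199,160)))
E
```

```text
chest-frame tcp -0.08544673657695383 0.20793499252941966 [0.08778809 0.1715207  0.05364165] 0.0007490525902994663 37.3
[262.2976 208.5888] [ 0.4229871  -0.03752821  0.16      ] 0.97
[447.6928 236.8896] [ 0.60379713 -0.04654556  0.16      ] 0.18
[257.32777077 203.87490212] [ 0.41787363 -0.03338708  0.16      ]
```

View pics/w9.png

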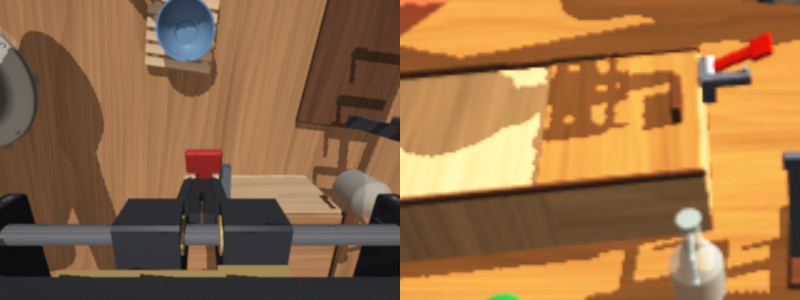

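The cover is flush with the chest's end wall, and the pad is at wrist (262,208), just ahead of the fingertips. Press the lever.

>>> {"name": "play_rows", "arguments": {"steps": [{"offset": [-0.004, 0.003, 0.01], "roll": 0}, {"offset": [0, 0, 0.02], "roll": 0}, {"offset": [0, 0, 0.02], "roll": 0}, {"offset": [0, 0, 0.015], "roll": 0}, {"offset": [0, 0, 0.01], "roll": 0}, {"offset": [0, 0, 0.006], "roll": 0}, {"offset": [0, 0, 0.006], "roll": 0}, {"offset": [0, 0, 0.006], "roll": 0}, {"offset": [0, 0, 0.006], "roll": 0}, {"offset": [0, 0, 0.006], "roll": 0}]}}

```text
time_s: 38.45
tcp_pos: [0.421, -0.0285, 0.1663]
tool_rot: [2.095, 2.341, 0.005]
force: [-17.0, 17.8, 60.7]
finger_gap: 0.0003
gripper_force: 27.8
```

>>> {"name": "play_rows", "arguments": {"steps": [{"offset": [0, 0, 0.006], "roll": 0}, {"offset": [0, 0, 0.005], "roll": 0}, {"offset": [0, 0, 0.005], "roll": 0}, {"offset": [0, 0, 0.005], "roll": 0}, {"offset": [0, 0, 0.004], "roll": 0}, {"offset": [0, 0, 0.003], "roll": 0}, {"offset": [0, 0, 0.003], "roll": 0}, {"offset": [0, 0, 0], "roll": 0}]}}

```text
time_s: 39.25
tcp_pos: [0.4209, -0.0301, 0.1345]
tool_rot: [2.092, 2.34, -0.0]
force: [-8.9, -0.7, 30.5]
finger_gap: 0.0004
gripper_force: 14.8
```

>>> {"name": "play_rows", "arguments": {"steps": [{"offset": [0, 0, -0.004], "roll": 0}, {"offset": [0, 0, -0.01], "roll": 0}, {"offset": [0, 0, -0.03], "roll": 0}, {"offset": [0, 0, -0.04], "roll": 0}, {"offset": [0, 0, -0.04], "roll": 0}, {"offset": [-0.03, 0, -0.01], "roll": 0}, {"offset": [-0.03, 0, 0], "roll": 0}, {"offset": [0, 0, 0], "roll": 0}]}}

```text
time_s: 40.05
tcp_pos: [0.4269, -0.0912, 0.2667]
tool_rot: [-2.098, -2.338, 0.001]
force: [0.4, 0.3, -0.9]
finger_gap: 0.0002
gripper_force: 0.0
```

```bash
python3 cf.py; python3 - <<'E'
from fit import *
im=r.grab_frame("wrist");t=r.grab_frame("scene"); p=[.5243,-.2218,.1105]
cv2.imwrite("pics/w10.png",np.hstack([cv2.resize(im,(400,300)),cv2.resize(t[150:270,110:270],(400,300))])[:,:,::-1])
d=r.pinpoint("lever_pad","scene"); print(px(d[0]),d[0]["p"])
for a in(.4,.2,0,-.09,-.2):print(a,proj(W(p,(-85,122+85*np.cos(a),122+85*np.sin(a)+6)),"scene").round(1))
g=r.pinpoint("cover_grip","scene"); print(px(g[0]),[proj(W(p,(0,y,148)),"scene").round(1) for y in(66,70,74)])
E
```

```text
chest-frame tcp -0.08245805154542021 0.14050370045634963 [ 0.42570225  0.28939897 -0.87619866] 0.000205342427995101 40.05
[239.4112 184.512 ] 0.68
0.4 [235.7 176.8]
0.2 [237.2 180.1]
0 [237.9 183.5]
-0.09 [237.9 185. ]
-0.2 [237.7 186.9]
[198.4    197.1072] [array([199.6, 198.4]), array([200.7, 198.3]), array([201.9, 198.2])]
```

View pics/w10.png

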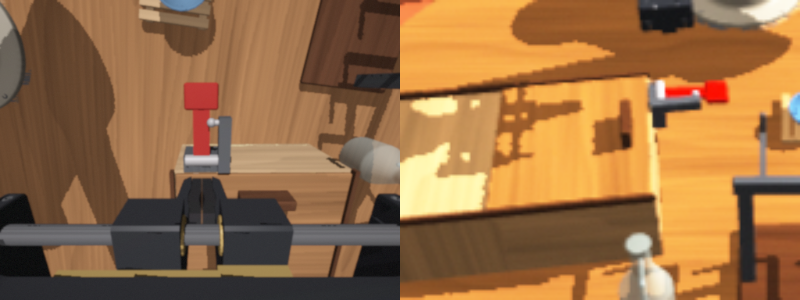

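The red lever stays down, with its pad at scene (239,184) and the ball over the arm. Before handing in, I'll check the cover's shut position numerically from the wrist image.

```bash
python3 - <<'E'
from fit import *
im=r.grab_frame("wrist").astype(int); p=[.5243,-.2218,.1105]
for X,z in((25,162),(70,130)):
  for y in range(50,126,3):
    u=proj(W(p,(X,y,z)),"wrist"); 
    if 0<=u[0]<511 and 0<=u[1]<383: print(X,y,u.round().tolist(),im[int(round(u[1])),int(round(u[0]))].tolist())
E
```

```text
25 50 [364.0, 286.0] [47, 48, 51]
25 53 [364.0, 283.0] [45, 44, 50]
25 56 [364.0, 281.0] [44, 45, 50]
25 59 [365.0, 278.0] [45, 45, 49]
25 62 [365.0, 276.0] [57, 49, 48]
25 65 [366.0, 273.0] [102, 69, 47]
25 68 [366.0, 271.0] [97, 63, 46]
25 71 [366.0, 268.0] [95, 61, 43]
25 74 [367.0, 265.0] [99, 65, 47]
25 77 [367.0, 263.0] [109, 71, 50]
25 80 [368.0, 260.0] [91, 59, 44]
25 83 [368.0, 257.0] [87, 56, 39]
25 86 [368.0, 255.0] [90, 59, 41]
25 89 [369.0, 252.0] [95, 62, 44]
25 92 [369.0, 249.0] [128, 87, 58]
25 95 [370.0, 246.0] [173, 126, 86]
25 98 [370.0, 244.0] [170, 123, 83]
25 101 [371.0, 241.0] [166, 119, 81]
25 104 [371.0, 238.0] [167, 121, 82]
25 107 [371.0, 235.0] [164, 117, 80]
25 110 [372.0, 232.0] [163, 118, 80]
25 113 [372.0, 229.0] [165, 119, 80]
25 116 [373.0, 226.0] [174, 126, 87]
25 119 [373.0, 224.0] [165, 125, 89]
25 122 [374.0, 221.0] [197, 164, 127]
25 125 [374.0, 218.0] [186, 155, 119]
70 50 [393.0, 267.0] [155, 111, 75]
70 53 [394.0, 265.0] [148, 104, 71]
70 56 [394.0, 263.0] [153, 108, 73]
70 59 [394.0, 260.0] [157, 113, 75]
70 62 [395.0, 258.0] [160, 115, 77]
70 65 [395.0, 256.0] [160, 115, 77]
70 68 [396.0, 253.0] [152, 108, 73]
70 71 [396.0, 251.0] [155, 111, 75]
70 74 [397.0, 249.0] [160, 115, 77]
70 77 [397.0, 246.0] [171, 124, 83]
70 80 [397.0, 244.0] [170, 123, 83]
70 83 [398.0, 241.0] [165, 118, 80]
70 86 [398.0, 239.0] [168, 121, 82]
70 89 [399.0, 236.0] [163, 117, 80]
70 92 [399.0, 234.0] [162, 117, 79]
70 95 [400.0, 231.0] [163, 117, 79]
70 98 [400.0, 229.0] [163, 117, 79]
70 101 [401.0, 226.0] [173, 125, 86]
70 104 [401.0, 224.0] [163, 124, 88]
70 107 [402.0, 221.0] [196, 163, 126]
70 110 [402.0, 218.0] [185, 153, 118]
70 113 [403.0, 216.0] [188, 156, 120]
70 116 [403.0, 213.0] [186, 155, 121]
70 119 [404.0, 211.0] [185, 153, 119]
70 122 [404.0, 208.0] [186, 154, 118]
70 125 [405.0, 205.0] [180, 149, 115]
```

The cover's leading edge shows at chest y ≈ 104 mm, which is its fully shut stop. Handing in.

```bash
python3 -c "
from plant import r
print(r.sign_off())"
```

```text
the job is handed in; nothing more can be done
None
```

The job is handed in after about 40 s of robot time: both steel baskets and the chili shaker stand upright in the chest, the cover is fully shut and the red latch lever stays down; pressing the lever peaked at 61 N at the wrist (limit 120 N), more than the roughly 10 N expected.

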